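# Wind the filter holder's collar home with the bar

### The arm

A 6-joint arm with a two-finger parallel gripper is mounted at the origin on the work surface. World frame = base frame: x ahead of the robot, y to its left, z up, the work surface at z = 0. Lengths are in mm, angles in degrees, forces in N, time in s.
With the tool pointing down it reaches from about 300 to 850 mm from the base axis. Payload 4.2 kg.
Tool frame: the origin (TCP) lies between the finger pads; the fingertips stand 19 mm ahead of it and the grasp point (between the pads) is the TCP (env.tips_ahead is the distance from the TCP to the fingertips, in mm); z points along the fingers, y is the direction in which the jaws open and shut (so a half turn about z gives the same grasp; the last joint's range is limited). The gripper opens to 91 mm and grips with 3 to 60 N. Pads are 32 mm wide; open, the fingers measure 118 mm over their backs; the gripper's body (76 mm by 178 mm) begins 60 mm behind the grasp point.
Start: joints at [-73.109, 18.312, 89.639, -0, 72.044, -1.146], TCP at [178.039, -546.76, 199.676] pointing down, gripper open.
Joint ranges: [-177.97, 177.97], [-48.28, 115.42], [12.27, 149.76], [-77.06, 257.06], [2.81, 150.46], [-146.56, 146.56]. Speed limits (degrees/s): [147.25, 147.25, 180, 180, 180, 180].

### API

Orientations are given as [roll, pitch, yaw] about the fixed x, y, z axes, in that order (R = Rz(yaw) Ry(pitch) Rx(roll)).
In Python, from workcell import telemetry, viewer, job_done, env gives the robot as it stands. The module is installed in compiled form; this text tells all that it offers.
- The arm moves only by the shell command python3 -m jog 'ROWS' [FORCE]. ROWS is JSON, a list of rows, each a list of 3 entries, a list of its own where there are three numbers: the shift along the tool's x, y, z in cm, then the turn about the tool's z in degrees, then the opening, from 0 (shut) to 1 (fully open). A call has 1 to 10 rows; each row shifts and turns the pose as measured when the row begins, along the tool's axes as they then stand; what a row does not reach is not made up. A row lasts 1/8 s, in which the tool goes at most 62.5 mm and 10.7 degrees, less where a joint would pass 70% of its speed; a pose out of reach is approached as far as the arm can. A call is refused whole if a number of a shift passes 6.25 or a number of a turn 10.7, either way. A call with a gripper value outside its range is refused whole. The fingers move at their own pace and stop on an object; FORCE is the grip in N (left out, the last holds). Time passes only in rows, so rows that do not move let the fingers close. It gives the time, the measured TCP pose, the force and the opening at its end, in the units of the state.
- telemetry.state(): the state, without advancing time (a new reading comes with each control period).
- viewer.grab_frame(name): name is "scene" or "side" or "wrist"; returns a dict with "color" (400x640x3 uint8, red, green, blue), "K" (3x3 intrinsics, pixels), "rvec" (rotation vector, rad) and "tvec" (3), from world to camera coordinates, as OpenCV has them. Camera axes: x right, y down, z forward; pixel columns grow to the right and rows downward; lengths in mm; the calibration is good to about 2 mm. A picture is of the moment at which its call begins. There is no depth.
- job_done(): hands the job in, once; it reports no verdict.
The state is a dict: "time_s": time; "qpos": joint angles; "qvel": joint speeds; "effort": joint torques, N m; "ee_pos": TCP position; "ee_rot": TCP orientation; "force": force on the tool from outside, world axes, zero at the start; "torque": the same for the moment, N m; "gripper_width": finger opening in mm.
Only numpy, scipy, OpenCV 4.12 (cv2) and the standard library are available. Lean on these libraries where they do the work, as an engineer would, in place of code of your own. Each camera call takes 0.05 s, during which the arm holds its last target. There are 200 camera calls.

### The job

Close the large filter holder: take the long steel bar from the black mat, stand it in a hole of the threaded collar through the cut-out in the cover and push the collar round clockwise (seen from above), moving the bar to the next hole when the cover stops it, until the lug on the collar's rim comes up against the stop post. Then stand the bar upright on the mat again and let go.

Things in the scene. Friction and masses are not known exactly. Their poses are not given: they have to be found in the camera images.
- holder: Large steel filter holder, fixed. Origin: bench level, on the upright axis; z up. Angles are in degrees anticlockwise from its +x seen from above, heights from the bench. A fixed grey cover (plate top 106 mm high, nipple at the middle to 123 mm) hides the collar but for a cut-out from 115 to 245 degrees; in it the bar's centre can sweep from 234 down to 126. Stop post: at -70 degrees.
- collar (a joint): Clockwise turn (rad) of the aluminium collar: starts at 0 to 0.4, hard stop at 2.094. Stays where left; 3 to 5 N turns it. Six blind holes, 70 mm from the axis, at angles 225, 165, 105, 45, -15, -75 less the turn; each 44 mm radially, 51 mm along the circle (the bar in its middle has 11 degrees of play each way), 32 mm deep. Top 92 mm high, sinks 6 mm by the stop. Rim lug: at 60 less the turn.
- bar_grip (a point): Grip point, on the axis 35 mm below the top and 105 mm above the foot, of the long plain round steel bar: diameter 24 mm, 140 mm long, about 0.45 kg, standing upright on the mat; z is its axis. Grip it here, from above. In a row with it along the mat's y, 80 mm apart, stand a short steel stub (24 mm across, 55 mm tall) and a steel weight (42 mm across, 100 mm tall, with a knob); their order varies.
- mat: Thin black rubber mat fixed to the bench, 130 mm (its x) by 270 mm (its y), 4 mm thick; origin at the bench under its centre. The bar, the stub and the weight stand in a row along its y, within 10 mm of its middle line. The bar may come back standing anywhere on it; its old place stays free.

How it is judged:
By the outcome, as a careful person would: the job done as asked, in the order asked, and still so for the second after the job is handed in, with the robot touching nothing.
It also fails if it takes over 54 s, if anything falls off the work surface, if the arm or the gripper's body presses on something with over 40 N, if the wrist force passes 120 N, or if a joint passes its speed limit or range.

## Working session

There is one attempt and no reset: what is moved stays moved. The work goes in short steps, Python scripts to look and compute and a shell command to move; the robot and the scene stay as the last step left them, time stands still between calls to the robot, and variables do not carry over. Pictures are saved under pics/ and viewed, about 8 in all and at most 12, crops included, and the job is handed in when it is done.

```bash
mkdir -p pics; python3 - <<'E'
from workcell import telemetry, viewer, env
import cv2, numpy as np
s=telemetry.state(); print({k:np.round(v,2).tolist() for k,v in s.items()})
for n in ("scene","side"):
    f=viewer.grab_frame(n); cv2.imwrite(f"pics/{n}0.png",f["color"][...,::-1])
    R=cv2.Rodrigues(np.array(f["rvec"]))[0]; print(n,f["K"][0][0],(-R.T@np.array(f["tvec"]).ravel()).round())
E
```

```text
{'time_s': 0.0, 'qpos': [-73.11, 18.35, 89.71, -0.0, 72.04, -1.15], 'qvel': [-0.03, -0.09, -0.08, -0.03, -0.01, -0.03], 'effort': [-0.0, -41.25, -23.2, 0.07, 0.05, -0.0], 'ee_pos': [177.88, -546.22, 198.8], 'ee_rot': [-179.9, -0.0, 18.04], 'force': [0.45, -0.45, -0.51], 'torque': [-0.02, 0.02, -0.09], 'gripper_width': 91.43}
scene 404.9257700420643 [972. 306. 720.]
side 381.3927602361549 [267. 564. 449.]
```

View pics/scene0.png

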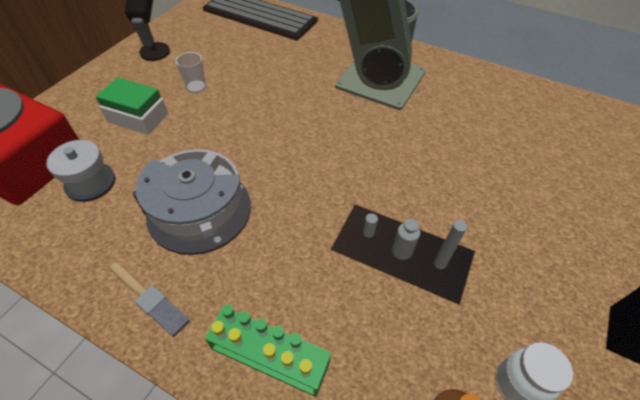

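View pics/side0.png

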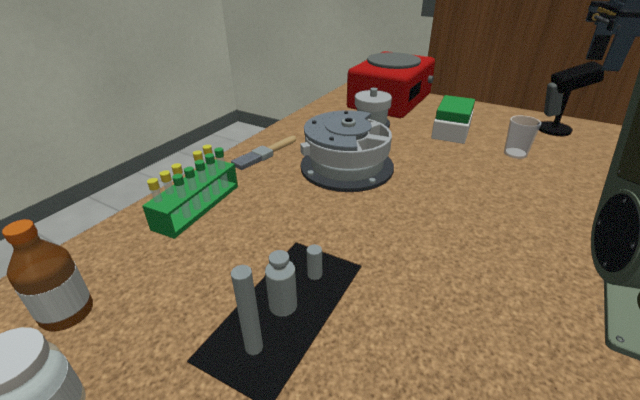

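Scene: nipple about (187,175), bar top (459,227) and foot (443,266), the middle of the row is the weight. Side: nipple (348,121), bar top (242,271), foot (254,350). The cut-out is on the far side from the scene camera.

```bash
cat > h.py <<'E'
import cv2, numpy as np
from workcell import telemetry, viewer
def ray(f,p):
    K=np.array(f["K"]);R=cv2.Rodrigues(np.array(f["rvec"]))[0];t=np.array(f["tvec"]).ravel()
    d=R.T@np.linalg.inv(K)@np.array([*p,1.]); return -R.T@t,d/np.linalg.norm(d)
def onz(f,p,z):
    c,d=ray(f,p); return c+d*(z-c[2])/d[2]
def tri(f,p,g,q):
    a,u=ray(f,p);b,v=ray(g,q)
    s,t=np.linalg.lstsq(np.c_[u,-v],b-a,rcond=None)[0]
    P,Q=a+s*u,b+t*v; return (P+Q)/2,np.linalg.norm(P-Q)
def px(f,P):
    return cv2.projectPoints(np.array(P,float).reshape(-1,3),np.array(f["rvec"]),np.array(f["tvec"]),np.array(f["K"]),None)[0].reshape(-1,2)
E
python3 - <<'E'
from h import *
a=viewer.grab_frame("scene");b=viewer.grab_frame("side")
for n,p,q in (("nip",(187,174),(348,121)),("bartop",(459.5,227),(242,271)),("barfoot",(443,266),(254,350))):
    P,e=tri(a,p,b,q); print(n,P.round(1),round(e,1))
print(onz(a,(187,174),123).round(1),onz(b,(348,121),123).round(1))
print(onz(a,(459.5,226),144).round(1),onz(b,(242,271),144).round(1))
# mat corners
for f in (a,b):
    m=(f["color"].max(2)<45).astype(np.uint8)
    cs=[c for c in cv2.findContours(m,0,2)[0] if cv2.contourArea(c)>1500]
    for c in cs:
        r=np.array([onz(f,p,4)[:2] for p in c[:,0]],np.float32); print(cv2.contourArea(c),cv2.minAreaRect(r))
h1=cv2.resize(a["color"][130:255,110:270],None,fx=4.9,fy=4.9,interpolation=2)[:300*2,:784]
A=cv2.resize(a["color"][135:255,115:265],(500,400),interpolation=2); B=cv2.resize(b["color"][95:195,285:410],(500,400),interpolation=2)
cv2.imwrite("pics/hold.png",cv2.resize(np.hstack([A,B]),(800,320))[...,::-1])
E
```

```text
nip [ 630.  -161.4  118. ] 0.1
bartop [507.9 341.5 139.3] 4.4
barfoot [ 5.049e+02  3.478e+02 -1.000e-01] 5.9
[ 632.9 -157.5  123. ] [ 624.6 -150.7  123. ]
[511.1 342.4 144. ] [503.8 342.6 144. ]
1734.5 ((450.1922912597656, 676.5880737304688), (155.1292266845703, 51.7995491027832), 2.5817933082580566)
3312.0 ((512.5543212890625, 299.1476135253906), (123.94969177246094, 195.12782287597656), 2.6994452476501465)
9551.5 ((507.9515075683594, 267.7920837402344), (127.64163970947266, 266.7724609375), 2.401418924331665)
2798.5 ((79.7638931274414, -205.01678466796875), (310.16522216796875, 70.73442840576172), 86.29437255859375)
1584.0 ((112.46852111816406, -1582.156982421875), (1950.7161865234375, 194.59323120117188), 80.05531311035156)
```

View pics/hold.png

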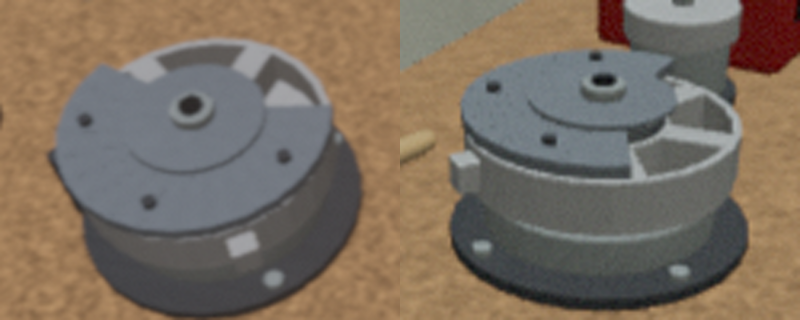

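Crops: the cut-out's outer corners are at scene (153.6,160.1) and (239.5,175), side (372,113) and (357,146). The lug is the white box at scene (206,226).

```bash
python3 - <<'E'
from h import *
a=viewer.grab_frame("scene");b=viewer.grab_frame("side")
c={'a':onz(a,(186.5,174),123),'b':onz(b,(348,121),123)}
for f,n,ps in ((a,'a',[(153.6,160.1),(239.5,175.1)]),(b,'b',[(371.9,112.8),(357,146)])):
    for p in ps:
        P=onz(f,p,106); d=(P-c[n])[:2]; print(n,p,P.round(1),np.hypot(*d).round(1),np.degrees(np.arctan2(d[1],d[0])).round(1))
P=onz(a,(115+243/2.667,135+243/2.667),80);d=(P-c['a'])[:2];print("lug",P.round(),np.hypot(*d).round(1),np.degrees(np.arctan2(d[1],d[0])).round(1))
P=onz(b,(285+65/3.2,95+172/3.2),80);d=(P-c['b'])[:2];print("lug",P.round(),np.hypot(*d).round(1),np.degrees(np.arctan2(d[1],d[0])).round(1))
P=onz(a,(115+54/2.667,135+165/2.667),80);d=(P-c['a'])[:2];print("post",P.round(),np.hypot(*d).round(1),np.degrees(np.arctan2(d[1],d[0])).round(1))
E
```

```text
a (153.6, 160.1) [ 626.7 -254.6  106. ] 96.5 -93.9
a (239.5, 175.1) [574.8 -77.7 106. ] 99.7 126.0
b (371.9, 112.8) [ 616.8 -262.7  106. ] 112.3 -94.0
b (357, 146) [566.8 -80.4 106. ] 91.0 129.4
lug [693. -75.  80.] 102.6 54.2
lug [680. -61.  80.] 105.7 58.3
post [ 706. -241.   80.] 110.0 -49.0
```

```bash
python3 -m jog '[[[5.2,-2.3,-1.2],0,1],[[5.2,-2.3,-1.2],0,1],[[5.2,-2.3,-1.2],0,1],[[5.2,-2.3,-1.2],0,1],[[5.2,-2.3,-1.2],0,1],[[5.2,-2.3,-1.2],0,1],[[5.2,-2.3,-1.2],0,1],[[5.2,-2.3,-1.2],0,1],[[5.2,-2.3,-1.2],0,1],[[0,0,0],0,1]]' 60
python3 - <<'E'
from h import *
a=viewer.grab_frame("scene")
print([onz(a,p,0).round() for p in ((337,92),(400,105),(425,70),(195,88),(190,330),(610,330),(505,390))])
w=viewer.grab_frame("wrist"); cv2.imwrite("pics/w1.png",w["color"][...,::-1])
print(ray(w,(320,200)), px(w,[630,-157,123]),telemetry.state()["ee_rot"])
E
```

```text
time_s: 1.55
ee_pos: [571.3, -195.7, 309.7]
ee_rot: [180.0, -0.1, 17.8]
force: [-0.1, 0.2, -0.3]
gripper_width: 91.4
[array([119., -84.,   0.]), array([84., 92.,  0.]), array([-104.,   99.,    0.]), array([ 300., -441.,    0.]), array([851.,  -9.,   0.]), array([486., 658.,   0.]), array([681., 513.,   0.])]
(array([ 632.82507194, -176.29411889,  494.48893026]), array([-0.23716748, -0.07783168, -0.96834592])) [[300.63585153 106.88270696]] [-1.79996613e+02  4.53775135e-02  1.76232485e+01]
```

View pics/w1.png

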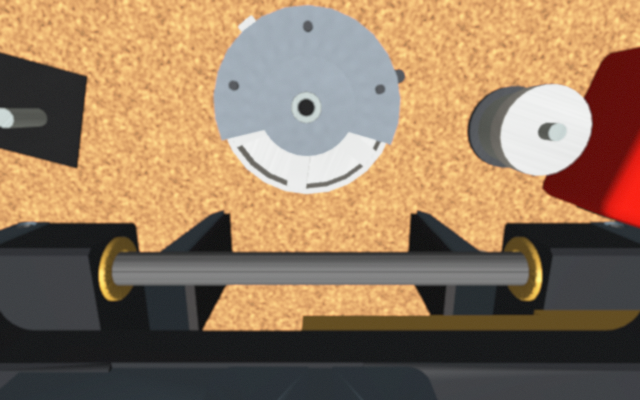

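Wrist: nipple (306,107), cut-out corners (227,138) and (393,141), collar rib in the cut-out at about (297,186), lug (247,24), post (399,76).

```bash
python3 - <<'E'
from h import *
w=viewer.grab_frame("wrist")
c=onz(w,(306,107),123); print("nip",c)
for n,p,z in (("corL",(227,138),106),("corR",(393,141),106),("rib",(297,186),90),("lug",(247,24),80),("post",(399,76),85),("inL",(264,131),106),("inR",(349,134),106),("b1",(307,27),106),("b2",(233,86),106),("b3",(380,90),106)):
    P=onz(w,p,z);d=(P-c)[:2];print(n,P.round(1),np.hypot(*d).round(1),np.degrees(np.arctan2(d[1],d[0])).round(1)%360)
hsv=cv2.cvtColor(w["color"],cv2.COLOR_RGB2HSV)
m=((hsv[...,0]>95)&(hsv[...,0]<130)&(hsv[...,1]>25)&(hsv[...,2]>100)).astype(np.uint8); m[200:]=0
k=max(cv2.findContours(m,0,2)[0],key=cv2.contourArea)
P=np.array([onz(w,p,106)[:2] for p in k[:,0]]); P=P[np.linalg.norm(P-c[:2],axis=1)>85]
s=np.linalg.lstsq(np.c_[2*P,np.ones(len(P))],(P**2).sum(1),rcond=None)[0]; print("disc",s[:2],np.sqrt(s[2]+s[:2]@s[:2]))
cv2.imwrite("pics/w1c.png",cv2.resize(w["color"][0:205,200:420],(800,745),interpolation=2)[:600:,:,::-1][:, :] if 0 else cv2.resize(w["color"][110:205,210:410],(800,380),interpolation=2)[...,::-1])
E
```

```text
nip [ 630.32580645 -163.49482321  123.        ]
corL [572.4 -89.9 106. ] 93.6 128.2
corR [ 624.6 -264.8  106. ] 101.4 266.8
rib [ 540.5 -178.7   90. ] 91.1 189.6
lug [694.3 -75.   80. ] 109.2 54.1
post [ 693.4 -250.7   85. ] 107.7 305.9
inL [ 592.  -126.6  106. ] 53.2 136.1
inR [ 617.1 -216.2  106. ] 54.3 255.9
b1 [ 706.3 -140.5  106. ] 79.3 16.8
b2 [627.4 -82.7 106. ] 80.8 92.1
b3 [ 670.9 -232.7  106. ] 80.2 300.4
disc [ 632.94904638 -162.26159665] 96.87017409321298
```

View pics/w1c.png

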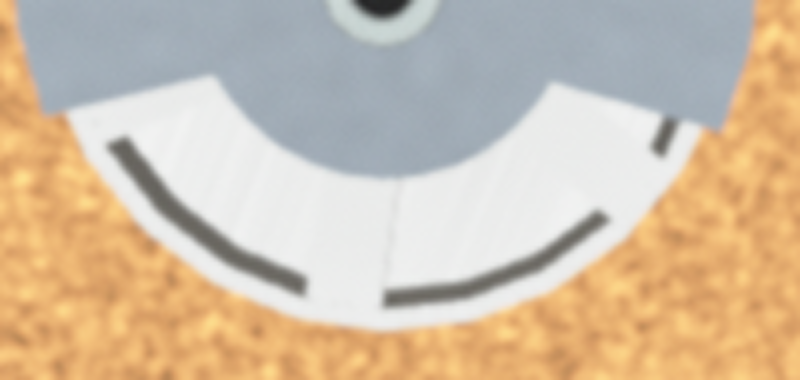

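```bash
python3 - <<'E'
from h import *
w=viewer.grab_frame("wrist"); c=np.array([631.5,-163])
for z in (62,90):
  for x,y in ((120,143),(305,285),(385,298),(605,215),(660,152)):
    P=onz(w,(210+x/4,110+y/4),z);d=P[:2]-c;print(z,(x,y),np.hypot(*d).round(1),np.degrees(np.arctan2(d[1],d[0])).round(1)%360)
E
```

```text
62 (120, 143) 95.9 137.5
62 (305, 285) 96.3 181.1
62 (385, 298) 96.5 196.3
62 (605, 215) 96.6 241.0
62 (660, 152) 97.1 256.2
90 (120, 143) 89.0 137.9
90 (305, 285) 90.1 181.7
90 (385, 298) 90.6 196.9
90 (605, 215) 91.2 241.3
90 (660, 152) 91.8 256.3
```

```bash
python3 -m jog '[[[0,0,0],-10.6,1],[[0,0,0],-10.6,1],[[0,0,0],-10.6,1],[[0,0,0],-10.6,1],[[0,0,0],-10.6,1],[[0,0,0],-10.6,1],[[0,0,0],-10.6,1],[[0,0,0],0,1]]'; python3 -m jog '[[[6,-0.7,0.7],0,1],[[6,-0.7,0.7],0,1],[[6,-0.7,0.7],0,1],[[6,-0.7,0.7],0,1],[[6,-0.7,0.7],0,1],[[6,-0.7,0.7],0,1],[[6,-0.7,0.7],0,1],[[0,0,0],0,1]]'
python3 - <<'E'
from h import *
w=viewer.grab_frame("wrist"); cv2.imwrite("pics/w2.png",w["color"][...,::-1])
print(px(w,[508,342,144]))
E
```

```text
time_s: 2.75
ee_pos: [556.7, -210.2, 308.8]
ee_rot: [-179.7, 0.0, 92.5]
force: [-0.8, 0.5, 0.4]
gripper_width: 91.2
time_s: 3.75
ee_pos: [492.6, 212.2, 257.4]
ee_rot: [-179.8, 0.1, 90.0]
force: [0.7, 0.1, 0.4]
gripper_width: 91.0
[[340.41239113  27.13194806]]
```

View pics/w2.png

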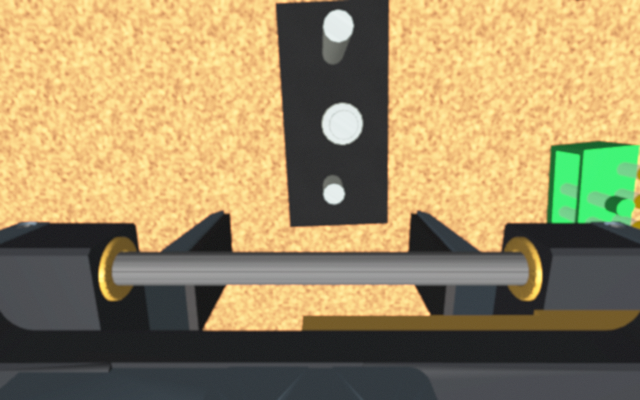

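Bar top at (338,26), weight (342,123), stub (334,194); the bar is the far one.

```bash
python3 - <<'E'
from h import *
w=viewer.grab_frame("wrist")
m=(w["color"].min(2)>195).astype(np.uint8)[:60]; m[:,:290]=0; m[:,380:]=0
k=max(cv2.findContours(m,0,2)[0],key=cv2.contourArea); (x,y),r=cv2.minEnclosingCircle(k); print(x,y,r,px(w,[[508,342,144],[520,342,144]]))
P=onz(w,(x,y),144); s=telemetry.state(); print(P,s["ee_pos"],s["ee_rot"]); print(onz(w,(334,62),4), onz(w,(282,0),4)[:2],onz(w,(291,226),4)[:2],onz(w,(387,221),4)[:2])
E
```

```text
337.0 23.0 15.297158241271973 [[339.38404664  24.41555203]
 [354.68563687  24.39419528]]
[506.11888295 343.02127223 144.        ] [493.63877038 209.13259324 258.13534107] [-1.79867797e+02  1.39250021e-01  8.98616921e+01]
[509.02503156 331.27956847   4.        ] [449.43652531 397.53107532] [454.03009383 127.43968026] [580.51577367 134.36515431]
```

```bash
python3 -m jog '[[[4.5,0.5,0.5],0,1],[[4.5,0.4,0.5],0,1],[[4.5,0.4,0.5],0,1],[[0,0,0],0,1],[[0,0,0],0,1]]'; python3 - <<'E'
from h import *
w=viewer.grab_frame("wrist"); s=telemetry.state(); print(s["ee_pos"],s["ee_rot"])
m=(w["color"].min(2)>195).astype(np.uint8)[:215]; 
for k in cv2.findContours(m,0,2)[0]:
    (x,y),r=cv2.minEnclosingCircle(k)
    if 9<r<60: print(x,y,r,onz(w,(x,y),144))
E
```

```text
time_s: 4.47
ee_pos: [513.1, 336.1, 244.4]
ee_rot: [179.9, 0.3, 88.6]
force: [-0.8, 1.3, -0.5]
gripper_width: 91.1
[513.0333437  336.06736696 244.3706431 ] [179.8838036    0.27090933  88.54661561]
311.3125 183.0 13.303207397460938 [506.0613065  343.46904534 144.        ]
468.5 0.5 27.5046443939209 [626.22240549 478.05924149 144.        ]
```

```bash
python3 -m jog '[[[0.7,-0.7,2.5],0,1],[[0,0,3],0,1],[[0,0,3],0,1],[[0,0,0],0,1]]'; python3 - <<'E'
from h import *
s=telemetry.state(); print(s["ee_pos"],s["ee_rot"],s["force"])
E
```

```text
time_s: 5.03
ee_pos: [508.7, 336.2, 160.6]
ee_rot: [179.6, 0.2, 87.9]
force: [-0.5, -0.7, 0.2]
gripper_width: 91.2
[508.65705007 336.18386255 160.64512072] [179.63143279   0.19281269  87.94901536] [-0.4575922  -0.73687165  0.23436422]
```

```bash
python3 -m jog '[[[0.7,-0.3,0],0,1],[[0,0,0],0,1],[[0,0,2.5],0,1],[[0,0,2.5],0,1],[[0,0,0],0,1]]'
```

```text
time_s: 5.65
ee_pos: [510.4, 344.9, 117.5]
ee_rot: [179.0, -0.3, 87.8]
force: [-0.2, 0.8, 0.5]
gripper_width: 91.4
```

```bash
python3 -m jog '[[[-0.2,-0.4,0.8],0,1],[[0,0,0],0,1],[[0,0,0],0,1]]'
```

```text
time_s: 6.02
ee_pos: [507.9, 344.1, 112.5]
ee_rot: [178.7, -0.4, 87.8]
force: [-0.3, 0.4, 0.2]
gripper_width: 91.6
```

```bash
python3 -m jog '[[[0,-0.1,0.4],0,1],[[0,0,0],0,0],[[0,0,0],0,0],[[0,0,0],0,0],[[0,0,0],0,0],[[0,0,0],0,0]]' 60
```

```text
time_s: 6.78
ee_pos: [507.4, 344.5, 109.0]
ee_rot: [178.6, -0.5, 87.8]
force: [0.0, 0.7, -0.2]
gripper_width: 44.2
```

```bash
python3 -m jog '[[[0,0,0],0,0],[[0,0,0],0,0],[[0,0,0],0,0],[[0,0,0],0,0],[[0,0,0],0,0]]' 60
```

```text
time_s: 7.4
ee_pos: [506.9, 344.5, 109.0]
ee_rot: [178.7, -0.5, 87.8]
force: [-0.2, -0.4, 1.0]
gripper_width: 22.5
```

```bash
python3 -m jog '[[[0,0,-5],0,0],[[0,0,-5],0,0],[[0,0,-5],0,0],[[0,0,-2],0,0],[[0,0,0],0,0]]'; python3 -m jog '[[[-6,0.9,0],0,0],[[-6,0.9,0],0,0],[[-6,0.9,0],0,0],[[-6,0.9,0],0,0],[[-6,0.9,0],0,0],[[-6,0.9,0],0,0],[[-6,0.9,0],0,0],[[-6,0.9,0],0,0],[[0,0,0],0,0]]'
```

```text
time_s: 8.02
ee_pos: [501.8, 341.6, 277.7]
ee_rot: [179.1, -0.1, 87.8]
force: [-0.2, -0.1, -4.6]
gripper_width: 22.5
time_s: 9.15
ee_pos: [551.7, -155.3, 257.0]
ee_rot: [-179.2, 0.2, 88.0]
force: [0.4, 1.6, -3.2]
gripper_width: 22.9
```

```bash
python3 -m jog '[[[-5.1,2.7,1],0,0],[[0,0,1],0,0],[[0,0,0],0,0]]'; python3 - <<'E'
from h import *
s=telemetry.state(); print(s["ee_pos"],s["ee_rot"])
I=[]
for n,(r0,c0) in (("side",(40,285)),("wrist",(0,200))):
    f=viewer.grab_frame(n); I.append(cv2.resize(f["color"][r0:r0+160,c0:c0+ (160 if n=="side" else 240)],None,fx=2,fy=2,interpolation=2)); print(n,px(f,[631,-163,123]))
cv2.imwrite("pics/ins.png",np.hstack(I)[...,::-1])
E
```

```text
time_s: 9.52
ee_pos: [574.8, -206.3, 230.1]
ee_rot: [-178.7, -0.1, 88.0]
force: [-0.2, -0.3, -4.5]
gripper_width: 22.6
[ 574.83302107 -206.2590592   230.11928892] [-1.78664951e+02 -1.30790095e-01  8.79990386e+01]
side [[348.00362985 118.59775031]]
wrist [[388.85877767 136.74621505]]
```

View pics/ins.png

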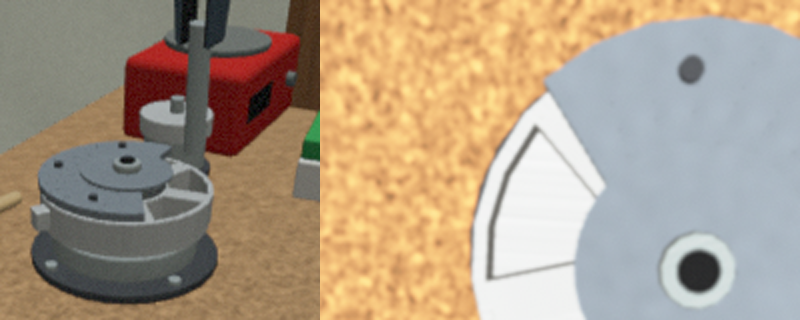

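```bash
python3 -m jog '[[[0,0.4,1],0,0],[[0,0,2],0,0],[[0,0,1.5],0,0],[[0,0,0],0,0]]'
```

```text
time_s: 10.12
ee_pos: [579.6, -203.5, 186.0]
ee_rot: [-179.0, -0.0, 88.3]
force: [0.7, 0.2, -3.0]
gripper_width: 22.4
```

```bash
python3 -m jog '[[[-0.3,0,1.2],0,0],[[0,0,0.2],0,0],[[0,0,0],0,0]]'
```

```text
time_s: 10.5
ee_pos: [580.0, -206.9, 172.3]
ee_rot: [-179.1, 0.0, 88.3]
force: [-0.5, -0.3, -3.9]
gripper_width: 22.8
```

```bash
python3 -m jog '[[[0.5,-0.5,0],0,0],[[0.5,-0.4,0],0,0],[[0.6,-0.3,0],0,0],[[0.6,-0.3,0],0,0],[[0.6,-0.2,0],0,0],[[0.6,-0.1,0],0,0],[[0.6,0,0],0,0],[[0,0,0],0,0]]'
```

```text
time_s: 11.5
ee_pos: [563.4, -166.9, 173.9]
ee_rot: [-179.4, 0.5, 88.3]
force: [1.0, -1.7, -4.1]
gripper_width: 22.6
```

```bash
python3 -m jog '[[[0.6,0,0],0,0],[[0.6,0.1,0],0,0],[[0.6,0.2,0],0,0],[[0.6,0.2,0],0,0],[[0.6,0.2,0],0,0],[[0.6,0.3,0],0,0],[[0.5,0.3,0],0,0],[[0,0,0],0,0]]'
```

```text
time_s: 12.5
ee_pos: [575.8, -123.8, 172.4]
ee_rot: [-179.0, 0.5, 88.4]
force: [-1.1, -2.8, -4.1]
gripper_width: 23.0
```

```bash
python3 -m jog '[[[-0.4,-0.2,0],0,0],[[0,0,-3],0,0],[[0,0,-3.5],0,0],[[-6,0,0],0,0],[[-3,0,0],0,0],[[0,0,0],0,0]]'; python3 - <<'E'
from h import *
s=telemetry.state(); print(s["ee_pos"],s["ee_rot"])
f=viewer.grab_frame("wrist"); print(px(f,[631,-163,123]))
cv2.imwrite("pics/w3.png",cv2.resize(f["color"][60:220,240:440],(800,600),interpolation=2)[...,::-1]) if 0 else cv2.imwrite("pics/w3.png",f["color"][...,::-1])
c=viewer.grab_frame("side"); cv2.imwrite("pics/s3.png",cv2.resize(c["color"][40:200,285:445],(600,600),interpolation=2)[...,::-1])
E
```

```text
time_s: 13.25
ee_pos: [575.4, -211.9, 240.4]
ee_rot: [-179.5, -0.5, 88.4]
force: [-0.3, 0.4, -4.5]
gripper_width: 23.2
[ 575.39721786 -211.86215209  240.39447209] [-179.54301931   -0.49997099   88.38503524]
[[384.9235631  131.00905358]]
```

View pics/w3.png

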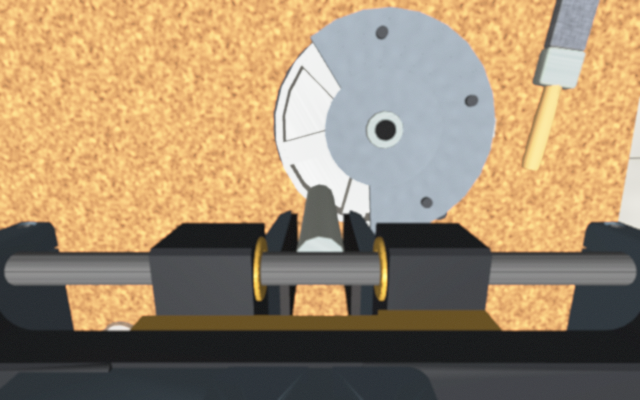

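Nipple (386,130); the pushed hole's outer strip runs from (303,68) to (286,137), and the next hole starts at (293,165). Its other edge is near (349,180).

```bash
python3 - <<'E'
from h import *
f=viewer.grab_frame("wrist"); c=np.array([631.5,-163]); print(onz(f,(386,130),123))
for p in ((303,68),(286,137),(293,165),(349,182),(346,205)):
    P=onz(f,p,85);d=P[:2]-c;print(p,np.hypot(*d).round(1),np.degrees(np.arctan2(d[1],d[0])).round(1)%360)
E
```

```text
[ 631.28101708 -160.24337486  123.        ]
(303, 68) 92.3 140.2
(286, 137) 89.7 182.2
(293, 165) 89.5 200.1
(349, 182) 57.1 239.2
(346, 205) 79.5 245.9
```

```bash
python3 -m jog '[[[0.4,0.3,2],0,0],[[0,0,2],0,0],[[0,0,1],0,0],[[0,0,0],0,0]]'
```

```text
time_s: 13.9
ee_pos: [578.7, -199.8, 189.4]
ee_rot: [-179.6, -0.7, 88.8]
force: [0.2, 0.0, -4.3]
gripper_width: 22.6
```

```bash
python3 -m jog '[[[-0.6,0,0.8],0,0],[[0,0,0.9],0,0],[[0,0,0],0,0]]'
```

```text
time_s: 14.28
ee_pos: [579.3, -206.0, 172.7]
ee_rot: [-179.7, -0.7, 88.8]
force: [-0.2, -0.3, -3.3]
gripper_width: 22.8
```

Now push, first to about 182°, then in small steps watching the force.

```bash
python3 -m jog '[[[0.5,-0.5,0.1],0,0],[[0.5,-0.4,0],0,0],[[0.6,-0.3,0],0,0],[[0.6,-0.3,0],0,0],[[0.6,-0.2,0],0,0],[[0.5,-0.1,0],0,0],[[0,0,0],0,0]]'
```

```text
time_s: 15.15
ee_pos: [562.7, -173.5, 173.7]
ee_rot: [179.9, -0.3, 88.9]
force: [0.8, -2.2, -4.4]
gripper_width: 22.5
```

```bash
python3 -m jog '[[[0.4,0,0],0,0],[[0.3,0,0],0,0],[[0,0,0],0,0]]'
```

```text
time_s: 15.52
ee_pos: [562.4, -166.1, 173.4]
ee_rot: [-180.0, -0.3, 88.9]
force: [-0.3, -2.6, -5.1]
gripper_width: 22.2
```

```bash
python3 -m jog '[[[0.4,0,0],0,0],[[0.3,0.1,0],0,0],[[0,0,0],0,0]]'
```

```text
time_s: 15.9
ee_pos: [563.0, -158.8, 173.3]
ee_rot: [-179.9, -0.3, 88.9]
force: [0.2, -3.7, -4.6]
gripper_width: 22.6
```

```bash
python3 -m jog '[[[0.3,0.1,0],0,0],[[0.2,0,0],0,0],[[0,0,0],0,0]]'
```

```text
time_s: 16.27
ee_pos: [563.7, -153.4, 173.2]
ee_rot: [-179.8, -0.3, 88.9]
force: [-0.5, -3.7, -4.8]
gripper_width: 22.5
```

```bash
python3 -m jog '[[[0.2,0,0],0,0],[[0.2,0.1,0],0,0],[[0,0,0],0,0]]'
```

```text
time_s: 16.65
ee_pos: [564.6, -149.2, 173.1]
ee_rot: [-179.8, -0.3, 88.9]
force: [-0.6, -2.9, -3.7]
gripper_width: 22.6
```

```bash
python3 -m jog '[[[0.2,0,0],0,0],[[0.2,0.1,0],0,0],[[0,0,0],0,0]]'
```

```text
time_s: 17.02
ee_pos: [565.6, -144.9, 173.1]
ee_rot: [-179.8, -0.3, 88.9]
force: [-0.9, -3.1, -4.8]
gripper_width: 22.6
```

```bash
python3 -m jog '[[[0.2,0.1,0],0,0],[[0.2,0.1,0],0,0],[[0,0,0],0,0]]'
```

```text
time_s: 17.4
ee_pos: [566.7, -141.4, 173.0]
ee_rot: [-179.6, -0.2, 88.9]
force: [-1.2, -4.6, -3.8]
gripper_width: 22.9
```

```bash
python3 -m jog '[[[0.2,0.1,0],0,0],[[0.2,0.1,0],0,0],[[0,0,0],0,0]]'
```

```text
time_s: 17.77
ee_pos: [567.4, -138.2, 173.1]
ee_rot: [-179.4, -0.1, 88.9]
force: [-1.3, -3.3, -2.9]
gripper_width: 22.5
```

```bash
python3 - <<'E'
from h import *
I=[]
for n,(r0,c0,h,w) in (("side",(40,275,160,160)),("wrist",(0,230,240,240)),("scene",(130,100,120,160))):
    f=viewer.grab_frame(n); I.append(cv2.resize(f["color"][r0:r0+h,c0:c0+w],(400 if n!="wrist" else 400,300 if n=="scene" else 400),interpolation=2))
print(px(viewer.grab_frame("wrist"),[631,-163,123]))
a=np.zeros((600,800,3),np.uint8); s=[cv2.resize(i,(400,300)) for i in I]
a[:300,:400]=s[0];a[:400,400:]=I[1];a[300:,:400]=s[2]
cv2.imwrite("pics/c4.png",a[...,::-1])
E
```

```text
[[410.73112184 240.6356836 ]]
```

View pics/c4.png

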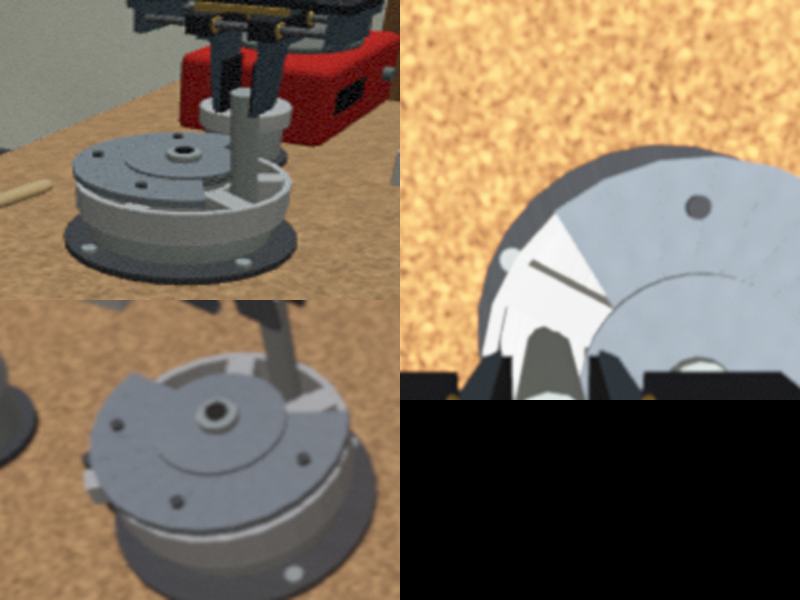

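Scene crop: the lug (138,205) has come round close to the post (135,194). A gap remains between them. The bar stands nearly upright in the hole.

```bash
python3 - <<'E'
from h import *
a=viewer.grab_frame("scene"); c=np.array([631.5,-163])
for p in ((138,205),(141.6,198),(135.2,194)):
    P=onz(a,p,80);d=P[:2]-c;print(p,P.round(),np.hypot(*d).round(1),np.degrees(np.arctan2(d[1],d[0])).round(1))
E
python3 -m jog '[[[0.2,0.1,0],0,0],[[0.2,0.1,0],0,0],[[0,0,0],0,0]]'
```

```text
(138, 205) [ 718. -222.   80.] 104.9 -34.4
(141.6, 198) [ 702. -228.   80.] 95.8 -43.0
(135.2, 194) [ 700. -247.   80.] 108.2 -50.6
time_s: 18.4
ee_pos: [568.3, -134.4, 173.0]
ee_rot: [-179.3, -0.1, 88.9]
force: [-2.6, -3.9, -3.6]
gripper_width: 22.7
```

```bash
python3 -m jog '[[[0.2,0.1,0],0,0],[[0.2,0.1,0],0,0],[[0,0,0],0,0]]'
```

```text
time_s: 18.77
ee_pos: [569.0, -130.7, 172.9]
ee_rot: [-179.1, -0.1, 88.9]
force: [-2.2, -4.2, -3.0]
gripper_width: 22.7
```

```bash
python3 -m jog '[[[0.2,0.1,0],0,0],[[0.2,0.1,0],0,0],[[0,0,0],0,0]]'
```

```text
time_s: 19.15
ee_pos: [569.7, -127.0, 172.6]
ee_rot: [-178.9, -0.1, 88.8]
force: [-2.2, -5.2, -2.6]
gripper_width: 22.4
```

```bash
python3 -m jog '[[[0.2,0.2,0],0,0],[[0.2,0.2,0],0,0],[[0,0,0],0,0]]'; python3 - <<'E'
from h import *
f=viewer.grab_frame("scene"); g=viewer.grab_frame("side")
A=cv2.resize(f["color"][170:235,110:175],(400,400),interpolation=2);B=cv2.resize(g["color"][60:160,330:430],(400,400),interpolation=2)
cv2.imwrite("pics/c5.png",np.hstack([A,B])[...,::-1])
E
```

```text
time_s: 19.52
ee_pos: [571.0, -123.2, 172.2]
ee_rot: [-178.5, -0.1, 88.8]
force: [-1.8, -4.0, -2.5]
gripper_width: 22.6
```

View pics/c5.png

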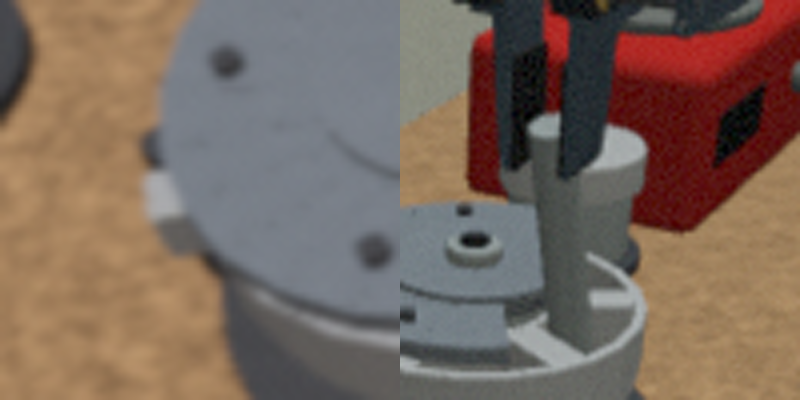

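The bar has tilted a few degrees in the grip, with its foot lagging. The lug, at panel (165,200), is a few mm from the post (150,150). Pushing on.

```bash
python3 -m jog '[[[0.2,0.15,0],0,0],[[0.2,0.15,0],0,0],[[0,0,0],0,0]]'
```

```text
time_s: 20.0
ee_pos: [571.7, -119.6, 171.8]
ee_rot: [-178.2, -0.1, 88.8]
force: [-2.5, -4.2, -1.9]
gripper_width: 22.7
```

```bash
python3 -m jog '[[[0.2,0.15,0],0,0],[[0.2,0.15,0],0,0],[[0,0,0],0,0]]'
```

```text
time_s: 20.38
ee_pos: [572.3, -115.9, 171.3]
ee_rot: [-177.9, -0.1, 88.7]
force: [-1.3, -4.1, -2.1]
gripper_width: 22.8
```

```bash
cat > lug.py <<'E'
from h import *
a=viewer.grab_frame("scene"); c=np.array([631.5,-163]); I=a["color"][185:220,125:165].astype(int)
m=((I.min(2)>130)&(I.max(2)-I.min(2)<22)).astype(np.uint8)
for k in cv2.findContours(m,0,2)[0]:
    if cv2.contourArea(k)>3:
        x,y=k[:,0].mean(0)+[125,185]; P=onz(a,(x,y),84); d=P[:2]-c; print("blob",x.round(1),y.round(1),cv2.contourArea(k),np.hypot(*d).round(1),np.degrees(np.arctan2(d[1],d[0])).round(1))
for r in range(6,24,2): print(r+185,[int(v) for v in I[r,4:22].min(1)])
E
python3 lug.py
```

```text
blob 136.7 201.8 29.0 105.0 -37.3
191 [88, 87, 87, 86, 84, 86, 101, 113, 120, 122, 121, 121, 120, 119, 120, 120, 120, 120]
193 [91, 93, 89, 83, 76, 76, 91, 110, 119, 120, 119, 117, 117, 115, 116, 118, 121, 120]
195 [95, 95, 92, 83, 70, 66, 78, 100, 117, 120, 121, 120, 120, 122, 121, 121, 121, 122]
197 [92, 91, 89, 89, 90, 96, 106, 115, 122, 123, 121, 123, 122, 122, 122, 121, 121, 121]
199 [91, 92, 93, 105, 136, 164, 168, 164, 153, 132, 124, 121, 122, 123, 121, 120, 119, 119]
201 [94, 91, 89, 100, 131, 160, 167, 168, 164, 150, 132, 122, 121, 120, 118, 119, 116, 117]
203 [96, 98, 100, 107, 133, 159, 168, 169, 168, 160, 142, 125, 120, 121, 121, 120, 121, 122]
205 [97, 100, 101, 103, 116, 135, 142, 131, 122, 115, 107, 102, 108, 119, 121, 121, 122, 122]
207 [92, 95, 94, 93, 94, 95, 94, 94, 92, 89, 92, 89, 93, 102, 115, 121, 122, 122]
```

```bash
cat >> lug.py <<'E'
for z in (70,76,82): print(z,[px(a,[c[0]+106*np.cos(np.radians(t)),c[1]+106*np.sin(np.radians(t)),z]).round(1).tolist()[0] for t in (-34,-39,-44,-54)])
E
python3 lug.py | tail -3
python3 - <<'E'
import cv2,numpy as np
i=cv2.imread("pics/c5.png")[:,:400].astype(int)
m=((i.min(2)>130)&(i.max(2)-i.min(2)<22)).astype(np.uint8); m[:, 250:]=0
for k in cv2.findContours(m,0,2)[0]:
    if cv2.contourArea(k)>100: print(k[:,0].mean(0)/6.154+[110,170],cv2.boundingRect(k))
E
```

```text
70 [[139.2, 208.5], [138.4, 205.1], [137.9, 201.6], [138.3, 194.5]]
76 [[138.2, 206.7], [137.3, 203.3], [136.9, 199.8], [137.3, 192.7]]
82 [[137.2, 204.9], [136.3, 201.4], [135.9, 197.9], [136.3, 190.8]]
[136.77986329 201.47093454] (146, 171, 39, 49)
```

```bash
python3 -m jog '[[[-0.8,-0.2,0],0,0],[[-0.2,0,-2],0,0],[[0,0,-4],0,0],[[0,0,-5],0,0],[[-5,2,-1],0,0],[[-5,2,0],0,0],[[-5,2,0],0,0],[[0,0,0],0,0]]'; python3 - <<'E'
from h import *
s=telemetry.state(); print(s["ee_pos"],s["ee_rot"])
f=viewer.grab_frame("wrist"); print(px(f,[[631,-163,123],[694,-250,80]]))
g=viewer.grab_frame("side")
B=cv2.resize(g["color"][0:150,310:430],(320,400),interpolation=2)
cv2.imwrite("pics/w6.png",np.hstack([cv2.resize(f["color"][0:240,200:488],(480,400),interpolation=2),B])[...,::-1])
E
```

```text
time_s: 21.48
ee_pos: [641.2, -272.3, 290.5]
ee_rot: [-179.3, -1.7, 88.9]
force: [-0.3, 0.5, -4.1]
gripper_width: 22.5
[ 641.1681203  -272.32100739  290.5129219 ] [-179.25919744   -1.65653368   88.94479583]
[[309.76978049  69.77446218]
 [368.74715599 154.94128162]]
```

View pics/w6.png

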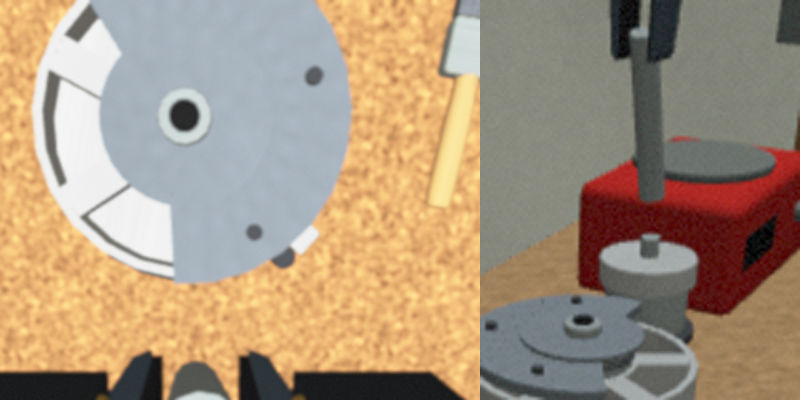

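The lug at panel (304,240) meets the post at (284,257) with no visible gap. Checking with the hole angles, which at the stop should be 181° and 241° world.

```bash
python3 - <<'E'
from h import *
f=viewer.grab_frame("wrist"); c=np.array([631.5,-163]); s=288/480
for n,x,y,z in (("nip",185,116,123),("holeA",52,75,82),("holeA",63,183,82),("holeB",84,217,82),("h0",70,38,82),("post",284,257,80),("lug",304,240,80),("lugedge",293,247,80)):
    P=onz(f,(200+x*s,y*s),z);d=P[:2]-c;print(n,P[:2].round(1),np.hypot(*d).round(1),np.degrees(np.arctan2(d[1],d[0])).round(1)%360)
I=f["color"][138:162,362:394]
print("\n".join(" ".join(f"{v:3d}" for v in r) for r in I.min(2)[::2]))
E
```

```text
nip [ 630.8 -159.2] 3.8 100.2
holeA [ 544.9 -127.4] 93.7 157.7
holeA [ 547.6 -194.5] 89.6 200.6
holeB [ 560.3 -216.9] 89.3 217.1
h0 [ 557.8 -105.8] 93.3 142.2
post [ 694.9 -245.6] 104.2 307.5
lug [ 708.3 -234.4] 104.8 317.1
lugedge [ 700.9 -239. ] 102.9 312.4
167 167 166 167 168 169 169 169 169 169 170 170 170 172 171 172 170 170 170 170 169 169 170 178 191 201 175 144 126 123 122 121
167 167 167 167 169 169 171 169 169 170 169 171 171 171 172 171 172 172 169 170 170 179 199 222 232 236 229 210 176 145 128 124
167 167 168 168 168 169 169 169 170 168 169 170 170 171 171 171 170 171 172 180 198 221 233 237 240 239 240 239 232 214 177 141
166 167 166 167 167 168 168 169 167 168 169 170 170 170 171 172 172 179 199 220 232 237 239 239 239 240 240 239 232 209 167 132
166 167 165 167 167 167 167 167 168 168 167 168 169 170 172 180 200 222 233 238 238 239 239 239 239 239 232 212 171 135 115 109
167 166 166 167 167 168 167 168 169 168 168 168 173 181 202 224 234 239 240 239 238 238 239 239 233 219 181 145 123 117 115 113
169 169 168 168 168 168 169 168 169 169 167 164 170 203 230 239 241 240 240 239 239 238 235 222 186 148 124 112 112 116 117 121
171 171 169 168 169 168 169 169 166 161 146 125 115 129 170 212 232 238 240 240 235 223 192 153 127 116 115 114 110 108 106 114
171 170 170 170 168 168 162 150 134 118 102  94  90  95 105 131 171 206 224 219 192 155 129 114 110 109 115 120 123 116 113 116
169 169 165 160 149 136 120 107  96  92  90  90  91  91  98 104 117 133 140 135 125 118 116 111 107 106 114 124 134 135 129 128
161 141 118 104  98  93  92  91  91  90  91  91  89  90  98 103 114 121 122 126 128 130 126 122 117 116 117 125 135 141 140 134
125 100  81  79  88  88  88  89  90  90  90  89  92  98 105 114 122 123 122 120 119 120 118 117 117 117 116 119 127 139 145 143
```

Lug-to-post separation is 9.6°, against the 10° that contact implies. The lug also did not move over the last two pushes, so the collar is at its stop. Taking the bar back to the mat.

```bash
python3 -m jog '[[[5.8,-1.1,0],0,0],[[5.8,-1.2,0],0,0],[[5.8,-1.2,0],0,0],[[5.8,-1.2,0],0,0],[[5.8,-1.2,0],0,0],[[5.8,-1.2,0],0,0],[[5.8,-1.2,0],0,0],[[5.8,-1.2,0],0,0],[[5.8,-1.2,0],0,0],[[0,0,0],0,0]]'
```

```text
time_s: 22.88
ee_pos: [527.3, 283.2, 317.9]
ee_rot: [-180.0, -2.9, 90.1]
force: [0.5, -0.4, -4.8]
gripper_width: 22.8
```

```bash
python3 -m jog '[[[3,-1,3],0,0],[[3,-1,4],0,0],[[0,0,4],0,0],[[0,0,3],0,0],[[0,0,0],0,0]]'; python3 - <<'E'
from h import *
s=telemetry.state(); print(s["ee_pos"],s["ee_rot"])
a=viewer.grab_frame("scene");b=viewer.grab_frame("side")
cv2.imwrite("pics/sc7.png",a["color"][...,::-1]);cv2.imwrite("pics/sd7.png",b["color"][...,::-1])
p=np.array(s["ee_pos"]); print(px(a,[p,p-[0,0,105]]),px(b,[p,p-[0,0,105]]))
u,v=px(b,p-[0,0,70])[0].astype(int)
I=b["color"].astype(int)
for dv in range(0,70,6):
    r=I[v-30+dv,u-40:u+41]; print(v-30+dv,"".join('#' if (x.max()-x.min()<22 and x.min()>60) else '.' for x in r),u-40)
u,v=px(a,p-[0,0,70])[0].astype(int)
I=a["color"].astype(int)
for dv in range(0,50,5):
    r=I[v-25+dv,u-30:u+31]; print(v-25+dv,"".join('#' if (x.max()-x.min()<25 and x.min()>60) else '.' for x in r),u-30)
E
```

```text
time_s: 23.5
ee_pos: [501.9, 354.6, 181.9]
ee_rot: [179.8, -3.2, 90.5]
force: [-0.2, -1.0, -4.4]
gripper_width: 22.6
[501.87966663 354.6210718  181.8557135 ] [179.76362338  -3.22317007  90.47180344]
[[475.0291008  212.14027618]
 [456.77689115 245.19398513]] [[231.36550069 252.48939226]
 [243.49149358 318.13546857]]
268 ..................................#######################.........############### 199
274 .....................................######################.......############### 199
280 .......................................######################......############## 199
286 ..........................................######################....############# 199
292 ............................................######################..############# 199
298 ..............................................######################.############ 199
304 .................................................###################..########### 199
310 .....................................................#########.........########## 199
316 ...........................................................
[... 296 characters left out ...]

210 ..............................##............................. 432
215 .........................################.................... 432
220 .....................##################...................... 432
225 ................#################............................ 432
230 ............################................................. 432
235 .......#################..................................... 432
240 .......############.......................................... 432
245 ............................................................. 432
250 ............................................................. 432
255 ............................................................. 432
```

```bash
cat > ax.py <<'E'
from h import *
def axis(a,pa,b,pb):
    na=np.cross(ray(a,pa[0])[1],ray(a,pa[1])[1]); nb=np.cross(ray(b,pb[0])[1],ray(b,pb[1])[1])
    d=np.cross(na,nb); d/=d[2]; return d,np.degrees(np.arctan(d[:2]))
E
python3 - <<'E'
from ax import *
a=viewer.grab_frame("scene");b=viewer.grab_frame("side")
print(axis(a,[(461.5,220),(451.5,230)],b,[(247,274),(255.5,298)]))
print(tri(a,(447.5,234.5),b,(257.5,303)))
E
```

```text
(array([-0.087126  ,  0.22565641,  1.        ]), array([-4.97937782, 12.71617573]))
(array([495.52104652, 332.80918106,  86.74298924]), np.float64(2.1606568517663685))
```

```bash
python3 -m jog '[[[0.6,0.5,2],0,0],[[0,0,2],0,0],[[0,0,1.7],0,0],[[0,0,0],0,0]]'
```

```text
time_s: 24.2
ee_pos: [513.9, 367.4, 129.1]
ee_rot: [179.0, -3.7, 90.4]
force: [0.3, 0.2, -3.9]
gripper_width: 22.5
```

```bash
python3 -m jog '[[[0,-0.4,0.8],0,0],[[0,0,0.4],0,0],[[0,0,0],0,0]]' 25; python3 -m jog '[[[0,0,0.3],0,0],[[0,0,0],0,0]]'
```

```text
time_s: 24.58
ee_pos: [510.9, 369.0, 117.5]
ee_rot: [178.8, -3.8, 90.4]
force: [0.5, -1.4, -3.5]
gripper_width: 22.9
time_s: 24.82
ee_pos: [511.4, 369.4, 115.0]
ee_rot: [178.8, -3.9, 90.4]
force: [0.9, -0.4, -3.6]
gripper_width: 23.4
```

```bash
python3 -m jog '[[[0,0,0.3],0,0],[[0,0,0.2],0,0],[[0,0,0],0,0]]'
```

```text
time_s: 25.2
ee_pos: [511.6, 369.9, 110.0]
ee_rot: [178.7, -3.9, 90.4]
force: [-0.3, 0.7, -4.1]
gripper_width: 23.1
```

```bash
python3 -m jog '[[[0,0,0.3],0,0],[[0,0,0],0,0]]'
```

```text
time_s: 25.45
ee_pos: [512.7, 371.4, 109.8]
ee_rot: [178.5, -4.1, 90.4]
force: [-0.4, -1.1, -3.0]
gripper_width: 23.1
```

```bash
python3 -m jog '[[[0,0,0.4],0,0],[[0,0,0.2],0,0]]'
```

```text
time_s: 25.7
ee_pos: [514.3, 374.6, 109.2]
ee_rot: [178.3, -4.5, 90.3]
force: [-3.7, -0.3, 5.0]
gripper_width: 23.3
```

```bash
python3 -m jog '[[[-0.5,0,0],0,0],[[-0.5,0,0],0,0],[[-0.4,0,0],0,0]]' 15
```

```text
time_s: 26.08
ee_pos: [514.7, 361.1, 109.9]
ee_rot: [178.1, -4.7, 90.3]
force: [-0.9, 0.4, 4.0]
gripper_width: 23.7
```

```bash
cat > tilt.py <<'E'
from ax import *
# bar axis from mask rows in both views, below the fingers
s=telemetry.state(); p=np.array(s["ee_pos"]); print(p.round(1),s["force"])
out=[]
F=[viewer.grab_frame(n) for n in ("scene","side")]
for f in F:
    I=f["color"].astype(int); pts=[]
    for h in (40,50,60,70,80):
        u,v=px(f,p-[0,8,h])[0].round().astype(int)
        r=I[v,u-35:u+36]; m=((r.max(1)-r.min(1)<25)&(r.min(1)>60)).astype(np.uint8)
        n,l,st,ce=cv2.connectedComponentsWithStats(m[None])
        c=[(st[i,0]+(st[i,2]-1)/2,st[i,2]) for i in range(1,n) if 10<st[i,2]<32]
        if c:
            x,w=min(c,key=lambda t:abs(t[0]-35)); pts.append((u-35+x,v,w))
    pts=np.array(pts); print(pts.tolist()); k=np.polyfit(pts[:,1],pts[:,0],1); out.append([(np.polyval(k,v),v) for v in (pts[0,1],pts[-1,1])])
print(axis(F[0],out[0],F[1],out[1]))
E
python3 tilt.py
```

```text
[514.7 361.1 109.9] [-0.86776753  0.38528905  4.03584221]
[[451.5, 252.0, 16.0], [449.5, 255.0, 16.0], [448.5, 257.0, 16.0], [446.0, 260.0, 15.0], [443.5, 263.0, 16.0]]
[[239.0, 317.0, 21.0], [240.5, 322.0, 20.0], [242.0, 327.0, 21.0], [243.5, 332.0, 20.0], [244.5, 337.0, 20.0]]
(array([-0.00924369,  0.07249383,  1.        ]), array([-0.52960935,  4.14633705]))
```

```bash
python3 -m jog '[[[-0.4,0,0],0,0],[[-0.4,0,0],0,0],[[0,0,0.1],0,0]]' 10; python3 tilt.py
```

```text
time_s: 26.55
ee_pos: [516.0, 352.6, 109.4]
ee_rot: [178.0, -4.7, 90.3]
force: [-1.1, -0.6, 9.4]
gripper_width: 24.0
[516.  352.6 109.4] [-1.13020654 -0.55625453  9.38311944]
[[450.0, 251.0, 15.0], [448.5, 253.0, 14.0], [447.5, 256.0, 14.0], [445.5, 259.0, 14.0], [444.5, 261.0, 14.0]]
[[240.5, 312.0, 20.0], [241.5, 317.0, 20.0], [242.5, 322.0, 20.0], [243.5, 327.0, 20.0], [244.5, 332.0, 20.0]]
(array([ 0.01256793, -0.0016314 ,  1.        ]), array([ 0.72005152, -0.09347249]))
```

```bash
python3 -m jog '[[[0,0,0],0,0],[[0,0,0],0,0.35],[[0,0,0],0,0.35],[[0,0,0],0,0.6],[[0,0,0],0,0.6],[[0,0,0],0,0.8],[[0,0,0],0,0.8]]' 3; python3 tilt.py
```

```text
time_s: 27.52
ee_pos: [516.0, 351.4, 107.1]
ee_rot: [178.1, -4.6, 90.3]
force: [0.3, -0.1, -1.4]
gripper_width: 69.0
[516.  351.4 107.1] [ 0.25593052 -0.06451904 -1.39420855]
[[446.5, 256.0, 14.0], [445.5, 259.0, 14.0], [443.5, 262.0, 14.0]]
[[241.0, 312.0, 21.0], [242.5, 318.0, 20.0], [243.5, 323.0, 20.0], [244.5, 328.0, 20.0], [245.0, 332.0, 19.0]]
(array([ 0.03362541, -0.01739308,  1.        ]), array([ 1.92586834, -0.99644987]))
```

```bash
python3 -m jog '[[[0,0,0],0,1],[[0,0,0],0,1],[[0.1,0,-1.5],0,1],[[0.2,0,-3],0,1],[[0.2,0,-3],0,1],[[0.3,0,-4],0,1],[[0,0,-3],0,1],[[-5,0,-1],0,1],[[-5,0,0],0,1],[[0,0,0],0,1]]'; python3 - <<'E'
from h import *
a=viewer.grab_frame("scene");b=viewer.grab_frame("side")
cv2.imwrite("pics/fin.png",np.hstack([cv2.resize(a["color"][190:310,320:500],(400,300),interpolation=2),cv2.resize(b["color"][220:400,150:390],(400,300),interpolation=2)])[...,::-1])
c=cv2.resize(a["color"][130:250,100:260],(400,300),interpolation=2)
w=viewer.grab_frame("wrist");i=cv2.resize(w["color"],(400,300))
cv2.imwrite("pics/fin.png",np.vstack([cv2.imread("pics/fin.png"),np.hstack([c,i])[...,::-1]]))
E
python3 lug.py|head -1
```

```text
time_s: 28.88
ee_pos: [512.3, 245.9, 268.1]
ee_rot: [177.5, -4.8, 90.5]
force: [0.0, -0.2, -0.1]
gripper_width: 90.9
blob 136.7 201.8 29.0 105.0 -37.3
```

View pics/fin.png

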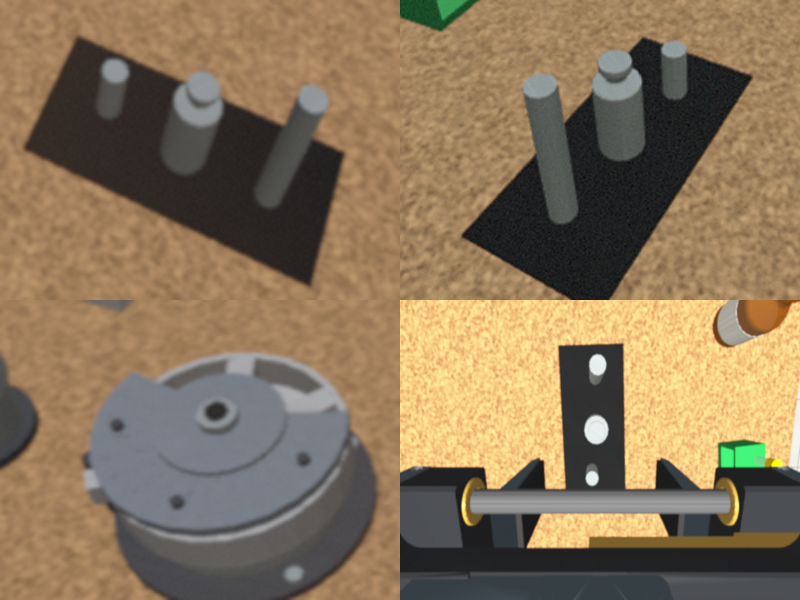

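```bash
python3 -c "
from workcell import job_done; print(job_done())"
```

```text
the job is handed in; nothing more can be done
None
```

The filter holder is closed as far as my checks can tell, and the bar is back on the mat. I handed the job in just after 29 s on the robot's clock. I turned the collar clockwise in two strokes, moving the bar to the next hole between them. Then I stood the bar upright on the mat, let go and moved the arm clear.

- **Collar at the stop:** In the wrist picture the lug touches the post with no visible gap. The lug measures about -44° and the middle hole about 181°, both as expected at the stop. The lug did not move during the last two pushes or afterwards.
- **Weaker evidence:** The force gave no clear sign of the stop, staying at 4–5 N. By then the bar was pivoting in the grip, ending about 13° off upright. The scene camera alone put the lug at -37°, but that figure depends on an assumed lug height.
- **Bar on the mat:** I straightened it by pressing its foot on the mat before letting go. The last pictures show it standing on its own, with the stub and weight still upright in their places. The tilt measured after release was 1–2°, about what the method can resolve.

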